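Tip the red panel out of its tray and push it home in the marking jig

ROBOT

A 6-joint arm with a two-finger parallel gripper is mounted at the origin on the work surface. World frame = base frame: x ahead of the robot, y to its left, z up, the work surface at z = 0. Lengths are in mm, angles in rad, forces in N, time in s.
With the tool pointing down it reaches from about 275 to 825 mm from the base axis. Payload 5.2 kg.
Tool frame: the origin (TCP) lies at the very end of the fingers, on their centre line; the grasp point (between the pads) lies 19 mm behind it; z points along the fingers, y is the line along which they close (so a half turn about z gives the same grasp; the last joint's range is limited). The gripper opens to 93 mm and grips with 3 to 60 N. Pads are 15 mm wide; open, the fingers measure 128 mm over their backs; the gripper's body (75 mm by 188 mm) begins 65 mm behind the grasp point.
Start: joints at [1.124, 0.259, 1.535, -0, 1.348, -0.203], TCP at [132.743, 533.746, 218.653] pointing down, gripper open.
Joint ranges: [-3.14, 3.14], [-0.91, 2.08], [0.19, 2.58], [-1.22, 4.36], [0.22, 2.71], [-3.12, 3.12]. Speed limits (rad/s): [2.57, 2.57, 3.14, 3.14, 3.14, 3.14].

INTERFACE

Orientations are given as [roll, pitch, yaw] about the fixed x, y, z axes, in that order (R = Rz(yaw) Ry(pitch) Rx(roll)).
In Python, from bench import robot gives the robot as it stands. The module is installed in compiled form; this text tells all that it offers. Calls block until the motion is done:
- robot.move_ptp(position, orientation): joint-space move of the TCP to a pose.
- robot.move_linear(position, ori=None, speed=150, f_stop=None): straight line of the TCP; ori=None keeps the orientation; speed is the mean speed in mm/s. With f_stop (N) it stops when the force on the tool has changed by that much, and returns True; else False.
- robot.move_j(angles): joint-space move.
- robot.move_gripper(opening): opening from 0.0 (shut) to 1.0 (fully open); the grip force is fixed at half the most; returns when the fingers have stopped.
- robot.sleep(seconds).
- robot.inverse_kinematics(position, orientation): joint angles nearest the present ones, or None.
- robot.get_image(name): name is "scene" or "top" or "wrist"; returns a dict with "img" (400x640x3 uint8, blue, green, red), "fovy" (degrees; the focal length in pixels is half the picture's height over the tangent of half this angle, whatever the lens; pixels are square), "cx", "cy" (the principal point, pixels), "k1" (the pictures are not rectified: a ray, as slopes to the right and down, at radius r is drawn at 1 + k1 r^2 times it, then the intrinsics apply), "eye" and "orientation" of the camera in the world. Camera axes: x right, y down, z forward; pixel columns grow to the right and rows downward; lengths in mm; the calibration is good to about 2 mm. A picture is of the moment at which its call begins. There is no depth.
A pose or a line that the arm cannot do raises robot.MotionError and nothing moves.
- robot.hand_in(): hands the job in; it is judged then, once.
Readings, each from a call of its own:
- robot.current_t(): time.
- robot.current_qpos(): joint angles.
- robot.current_joint_vel(): joint speeds.
- robot.current_joint_efforts(): joint torques, N m.
- robot.current_tcp_pos(): TCP position.
- robot.current_eef_rot(): TCP orientation.
- robot.current_contact_force(): force on the tool from outside, world axes, zero at the start.
- robot.current_ft_torque(): the same for the moment, N m.
- robot.current_gripper_width(): opening from 0.0 (shut) to 1.0 (fully open).
- robot.current_finger_force(): force on a finger pad.
Only numpy, scipy, OpenCV 4.12 (cv2) and the standard library are available. Lean on these libraries where they do the work, as an engineer would, in place of code of your own. Each camera call takes 0.05 s, during which the arm holds its last target. There are 200 camera calls.

TASK

In the grey tray, press down the end of the red acrylic panel next to the orange stripe so that its other end tips up out of its pocket, then take it by that raised end and lay it flat on the marking jig's lead-in bar. Push it along the channel, under the blue bridge, until it is fully home against the stop, and let go. Leave the blue and yellow panels and everything else on the bench where they are.

Things in the scene. Friction and masses are not known exactly. Their poses are not given: they have to be found in the camera images.
- red_panel_mid (a point): Centre (half-way up) of the red panel, a loose acrylic plate 100 (x) x 44 (y) x 5 mm (z), about 26 g; its dark spots are printed, not holes. It starts level in one of the tray's pockets, x along the tray's x, top flush with the rim, so its edges cannot be reached. Tipped, it stands 40 degrees nose down, its -x end's lower edge about 22 mm above the rim, free to be gripped across the width.
- blue_panel_mid (a point): Centre of the blue panel, otherwise like the red one, level in another pocket; to be left alone.
- yellow_panel_mid (a point): Centre of the yellow panel, otherwise like the red one, level in another pocket; to be left alone.
- tray: Fixed grey tray, 124 (x) x 177 (y) x 47 mm high, origin at the centre of its underside, +x (orange stripe on that rim) roughly away from the robot. Three open pockets, 104 mm long (x from -52 to +52), 47 mm wide, at y = -57, 0 and +57 mm, 10 mm walls between. Slick floor: level, 42 mm above the bench (5 mm below the rim), from the -x end to a crease at x = +4 mm, then sloping down 40 degrees to the +x end.
- tray_crease (a point): Middle of the tray's crease line (parallel to its y), at floor level, in the middle pocket; x, y, z as the tray's. A panel pressed down 25 to 35 mm from its centre on the +x side, over the hollow, until it lies on the slope (under 2 N, its end sinking about 30 mm) slides about 10 mm down the slope and stays tipped when released; pressed less far it falls back level.
- jig_mouth (a point): Fixed marking jig: middle of its channel's mouth, on the channel floor, 12 mm above the bench; x points into the channel (roughly away from the robot), z up. A bar 34 mm wide, its top at floor level, leads in from x = -125 mm; beside it is only a base plate 3 mm thick, 120 mm wide, x from -130 to 120. Flared guides, 9 mm high, run from x = -31 mm (about 62 mm apart) to 0 (48 mm apart).
- jig_stop (a point): Middle of the stop face that ends the jig's channel, at floor level, 100 mm in +x from the mouth; axes as the mouth's. The channel is 48 mm wide between rails 9 mm high above its floor; the black stop block is 11 mm high. A panel fully home touches the stop, its rear end flush with the mouth (its centre 50 mm from each).
- jig_bridge (a point): Middle of the underside of the blue bridge over the jig's channel, 18 mm above the channel floor, 57 mm in +x from the mouth. The bridge is 45 mm long in x, 80 mm wide, its top 26 mm above the floor, with a round black head 26 mm across on it up to 44 mm above the floor.
- spool: Solder spool with green flanges, 60 mm across, 50 mm high, upright on the bench, loose; origin at the centre of its underside; to be left alone.
- bottle: Small amber bottle, 44 mm across, 95 mm high, upright on the bench, loose; origin at the centre of its underside; to be left alone.
- driver: Screwdriver, 160 mm long, lying on the bench beyond the work, loose; origin about half-way along its length; to be left alone.
- jar: Small clear jar with a black lid, 48 mm across, 55 mm high, upright on the bench, loose; origin at the centre of its underside; to be left alone.
Things that resemble listed ones, but are neither listed nor needed, are in the scene too. Of the things shaped like the part that bears red_panel_mid, the red one is meant.

How it is judged (in metres and radians):
On the way:
1. the red panel is tipped up in its pocket, slope end down, by more than about 29 degrees (angle between red_panel_mid's own z axis and vertical above 0.5 rad and height (world z) of red_panel_mid below 0.055 m and x of red_panel_mid in the frame of tray between -0.02 and 0.03 m and horizontal distance between red_panel_mid and tray below 0.08 m), for 0.2 s.
At the end, for the whole second after the job is handed in: The red panel lies flat (within 3 degrees) on the channel floor of the jig, under the bridge, its centre within 4 mm of the fully home position along the channel and within 5 mm across it, at rest and released (x of red_panel_mid in the frame of jig_mouth between 0.046 and 0.054 m and y of red_panel_mid in the frame of jig_mouth between -0.005 and 0.005 m and z of red_panel_mid in the frame of jig_mouth below 0.006 m and angle between red_panel_mid's own z axis and vertical below 0.05 rad and linear speed of red_panel below 0.01 m/s); the robot touches nothing.
It fails at once if the blue or yellow panel is moved by more than 8 mm (distance of any of blue_panel_mid, yellow_panel_mid from where it was at the start of the episode above 0.008 m).
It fails at once if the spool, bottle, jar or screwdriver is moved by more than 20 mm (distance of any of spool, bottle, driver, jar from where it was at the start of the episode above 0.02 m).
It also fails if it takes over 58 s, if anything falls off the work surface, if the arm or the gripper's body presses on something with over 40 N, if the wrist force passes 120 N, or if a joint passes its speed limit or range.

## Working session

There is one attempt and no reset: what is moved stays moved. The work goes in short steps, each a Python script; the robot and the scene stay as the last script left them, time stands still between calls to the robot, and variables do not carry over. Pictures are saved under pics/ and viewed, at most 10 in all, crops included, and the job is handed in when it is done.

```bash
mkdir -p pics
cat > h.py <<'E'
import numpy as np, cv2
from scipy.spatial.transform import Rotation as R
from bench import robot
def cam(n,save=None):
    d=robot.get_image(n)
    if save: cv2.imwrite(f'pics/{save}.png',d['img'])
    return d
def rot(d):
    o=np.array(d['orientation'],float)
    return o if o.shape==(3,3) else R.from_euler('xyz',o).as_matrix()
def K(d):
    f=200/np.tan(np.radians(d['fovy'])/2); return np.array([[f,0,d['cx']],[0,f,d['cy']],[0,0,1.]])
def proj(d,P):
    p=(np.atleast_2d(P)-d['eye'])@rot(d); p=p[:,:2]/p[:,2:]; p=p*(1+d['k1']*(p**2).sum(1,keepdims=True))
    k=K(d); return p*k[0,0]+[d['cx'],d['cy']]
def ray(d,uv,z):
    uv=np.array(uv,float).reshape(-1,1,2)
    n=cv2.undistortPoints(uv,K(d),np.array([d['k1'],0,0,0,0.])) 
    k=K(d); q=(uv[:,0]-[d['cx'],d['cy']])/k[0,0]; n=q.copy()
    for _ in range(50): n=q/(1+d['k1']*(n**2).sum(1,keepdims=True))
    v=np.c_[n,np.ones(len(n))]@rot(d).T; e=np.array(d['eye'])
    return e+v*((z-e[2])/v[:,2:])
E
python3 - <<'E'
from h import *
for n in ('top','scene'):
    d=cam(n,n); print(n,{k:v for k,v in d.items() if k!='img'})
E
```

```text
top {'fovy': 57.49485870584723, 'cx': 322.868323362717, 'cy': 199.42115005905242, 'k1': 0.02181335828430016, 'eye': array([426.11366018,   2.12981119, 805.0413714 ]), 'orientation': array([-2.92807269e+00,  2.82662732e-03, -1.55923056e+00])}
scene {'fovy': 46.837218572405824, 'cx': 320.78199051069004, 'cy': 189.59017062918764, 'k1': -0.09780029453054394, 'eye': array([1090.94811968, -487.69914152,  871.03674876]), 'orientation': array([-2.42821554, -0.00482521,  0.81330836])}
```

View pics/top.png

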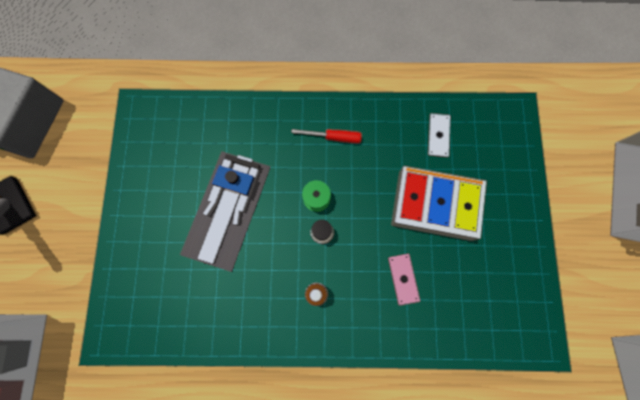

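View pics/scene.png

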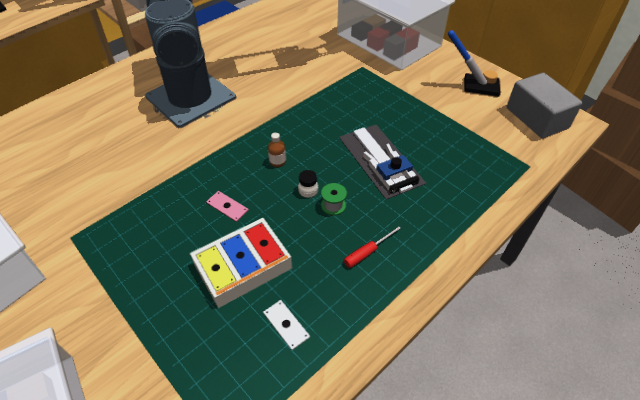

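The top view shows the jig at (225,210) with its mouth near (215,200), and the tray at (440,203) with red (413,197), blue (441,201) and yellow (468,206) panels and the stripe on the far rim. Things that could be taken for the red panel: the pink plate (404,279), the screwdriver's red handle (344,136), and the white plate (440,134). I choose the saturated red panel in the tray at (413,197).

Run:
```python
from h import *
d=cam('top'); s=cam('scene')
print('base',proj(s,[0,0,0]),proj(d,[0,0,0]), robot.current_t())
def blob(d,rng,win):
    h=cv2.cvtColor(d['img'],cv2.COLOR_BGR2HSV); m=np.zeros(h.shape[:2],np.uint8)
    for lo,hi in rng: m|=cv2.inRange(h,lo,hi)
    w=np.zeros_like(m); x0,y0,x1,y1=win; w[y0:y1,x0:x1]=255; m&=w
    c=max(cv2.findContours(m,cv2.RETR_EXTERNAL,cv2.CHAIN_APPROX_NONE)[0],key=cv2.contourArea)
    return cv2.convexHull(c)[:,0]
C=dict(red=[((0,150,80),(8,255,255)),((172,150,80),(180,255,255))],blue=[((105,150,60),(125,255,255))],yellow=[((24,150,80),(34,255,255))])
for n,cm,w in(('top',d,(380,160,500,250)),('scene',s,(180,210,300,310))):
  for k,r in C.items():
    P=ray(cm,blob(cm,r,w),47)[:,:2].astype(np.float32)
    (c,sz,a)=cv2.minAreaRect(P); print(n,k,np.round(c,1),np.round(sz,1),round(a,2))
for n,cm,p in (('spool',d,(317,191)),('jar',d,(322,230)),('bottle',d,(316,295))): print(n,ray(cm,p,50).round())
a=cv2.resize(d['img'][140:280,165:285],None,fx=5,fy=4.2857,interpolation=cv2.INTER_CUBIC)
a=cv2.resize(d['img'][145:275,170:280],None,fx=4.5,fy=4.5,interpolation=cv2.INTER_CUBIC)
b=cv2.resize(s['img'][120:200,335:430],None,fx=3,fy=3,interpolation=cv2.INTER_CUBIC)
o=np.zeros((600,800,3),np.uint8); o[:585,:495]=a; o[:240,500:785]=b
c=cv2.resize(d['img'][160:245,390:490],None,fx=2.9,fy=2.9,interpolation=cv2.INTER_CUBIC); o[300:300+c.shape[0],500:500+c.shape[1]]=c
cv2.imwrite('pics/crop.png',o)
```

```text
base [[190.17403678  96.7275644 ]] [[322.59030417 511.47982772]] 0.2
top red [ 600.  -187.1] [41.2 98.3] 79.77
top blue [ 589.9 -243. ] [41.4 97.9] 79.79
top yellow [ 579.8 -299.4] [42.2 98.3] 79.74
scene red [ 601.5 -188.4] [43.9 99.9] 79.73
scene blue [ 590.6 -244.7] [43.7 99.9] 79.74
scene yellow [ 581.3 -301. ] [42.5 98.8] 79.73
spool [[608.  19.  50.]]
jar [[525.   7.  50.]]
bottle [[394.  18.  50.]]
```

View pics/crop.png

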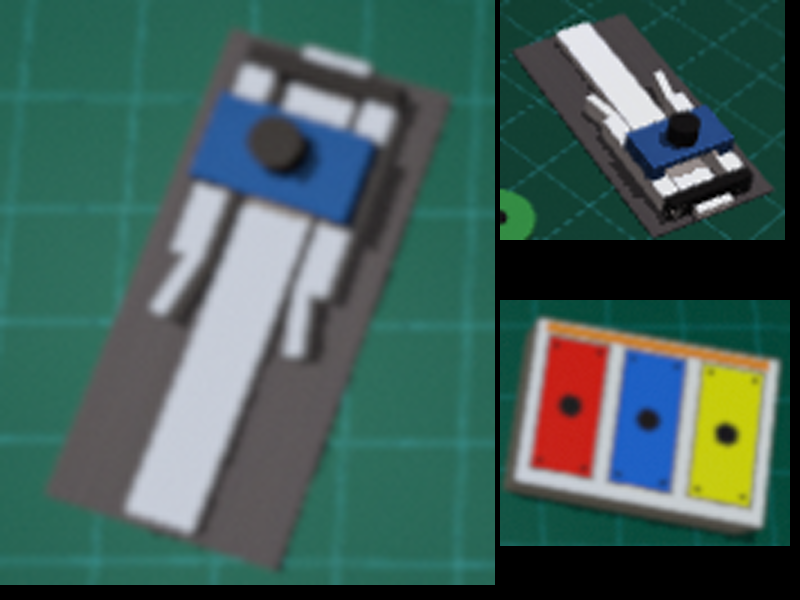

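The crop confirms the red panel in the tray's left pocket (+y), with the stripe at the far rim. It also shows the jig: bar, flared guides, bridge and black stop block. Next I'll locate the jig by its plate and bar, and check whether the planned poses are reachable.

```bash
cat >> h.py <<'E'
def frame(yaw,o):
    c,s=np.cos(yaw),np.sin(yaw); M=np.array([[c,-s,0],[s,c,0],[0,0,1.]]); o=np.array(o,float)
    return lambda p: o+M@np.array(p,float)
def ori(yaw,tilt=0):   # tool down, tilted by tilt about frame's y
    return (R.from_euler('z',yaw)*R.from_euler('y',tilt)*R.from_euler('x',np.pi)).as_euler('xyz').tolist()
E
python3 - <<'E'
from h import *
for n,win in(('top',(170,140,290,285)),('scene',(330,115,440,205))):
    d=cam(n); h=cv2.cvtColor(d['img'],cv2.COLOR_BGR2HSV); x0,y0,x1,y1=win
    g=cv2.inRange(h,(35,90,0),(100,255,255)); w=np.zeros_like(g); w[y0:y1,x0:x1]=255
    m=~g&w; m=cv2.morphologyEx(m,cv2.MORPH_OPEN,np.ones((3,3)))
    c=max(cv2.findContours(m,cv2.RETR_EXTERNAL,cv2.CHAIN_APPROX_NONE)[0],key=cv2.contourArea)
    r=cv2.minAreaRect(ray(d,cv2.convexHull(c)[:,0],3)[:,:2].astype(np.float32)); print(n,'plate',np.round(r[0],1),np.round(r[1],1),r[2])
    b=cv2.inRange(h,(0,0,150),(180,60,255))&w
    c=max(cv2.findContours(b,cv2.RETR_EXTERNAL,cv2.CHAIN_APPROX_NONE)[0],key=cv2.contourArea)
    P=ray(d,c[:,0],12)[:,:2].astype(np.float32)
    r=cv2.minAreaRect(P); print('bar',np.round(r[0],1),np.round(r[1],1),r[2],cv2.boundingRect(c)); print(cv2.boxPoints(r).round(1).tolist())
T=frame(-.1785,(600.8-57*np.sin(.1785)*1,-187.8-57*np.cos(.1785),0)); print('tray',T([0,0,0]))
for t in(0,20,40):
  p=T([-38,57,60]); q=robot.inverse_kinematics(p.tolist(),ori(-.1785,np.radians(t))); print(t,None if q is None else np.round(q,2))
E
```

```text
top plate [577.6 222.1] [122.1 255.3] 72.80282592773438
bar [537.9 234.7] [ 35.1 160.5] 72.66621398925781 (198, 190, 41, 73)
[[456.1000061035156, 241.8000030517578], [609.2999877929688, 194.0], [619.7000122070312, 227.5], [466.5, 275.29998779296875]]
scene plate [575.2 223.1] [123.7 256.6] 72.83323669433594
bar [531.3 228.2] [ 51.4 148.6] 70.28618621826172 (354, 128, 36, 40)
[[452.70001220703125, 229.0], [592.5999755859375, 178.89999389648438], [609.9000244140625, 227.3000030517578], [470.0, 277.3999938964844]]
tray [ 590.6794444  -243.89433442    0.        ]
0 [-0.5   0.48  1.63 -0.    1.03  1.25]
20 [-0.44  0.7   1.29 -0.09  1.49  1.33]
40 [-0.41  0.95  0.95 -0.16  1.93  1.34]
```

```bash
cat >> h.py <<'E'
TY,JY=-.1785,-.301
T=frame(TY,(590.7,-243.9,0)); J=frame(JY,(581,221.2,12))
E
python3 - <<'E'
from h import *
robot.move_gripper(0)
robot.move_ptp(T([31,57,100]).tolist(),ori(TY))
robot.move_linear(T([31,57,55]).tolist())
r=robot.move_linear(T([31,57,20]).tolist(),speed=30,f_stop=5)
print(r,robot.current_tcp_pos(),robot.current_contact_force())
robot.sleep(.5); robot.move_linear(T([31,57,130]).tolist(),speed=100)
d=cam('scene','s2'); cv2.imwrite('pics/s2c.png',cv2.resize(d['img'][190:320,170:330],None,fx=4,fy=4,interpolation=cv2.INTER_CUBIC)); print(robot.current_t())
E
```

```text
True [ 632.14947589 -193.5514444    32.29163492] [ 2.9454116  -0.69409001  2.42735647]
7.7583
```

View pics/s2c.png

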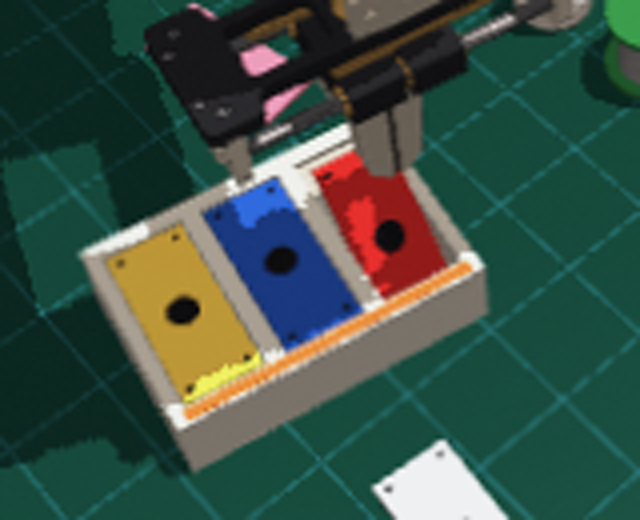

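The panel fell back level. The stop height (32 mm) fits the finger's inner edge (7.5 mm inboard of its centre) doing the pressing, so the effective contact was too close to the panel's centre. I'll press 6 mm further out.

Run:
```python
from h import *
robot.move_linear(T([37,57,55]).tolist(),speed=150)
r=robot.move_linear(T([37,57,21]).tolist(),speed=30,f_stop=5)
print(r,robot.current_tcp_pos(),robot.current_contact_force())
robot.sleep(.5); robot.move_linear(T([37,57,60]).tolist(),speed=60); robot.move_linear(T([60,57,150]).tolist(),speed=150)
d=cam('scene','s3'); cv2.imwrite('pics/s3c.png',cv2.resize(d['img'][190:320,170:330],None,fx=4,fy=4,interpolation=cv2.INTER_CUBIC)); print(robot.current_t())
```

```text
True [ 637.48354744 -194.43593878   27.74873405] [0.46880877 0.61051916 3.81640586]
11.275
```

View pics/s3c.png

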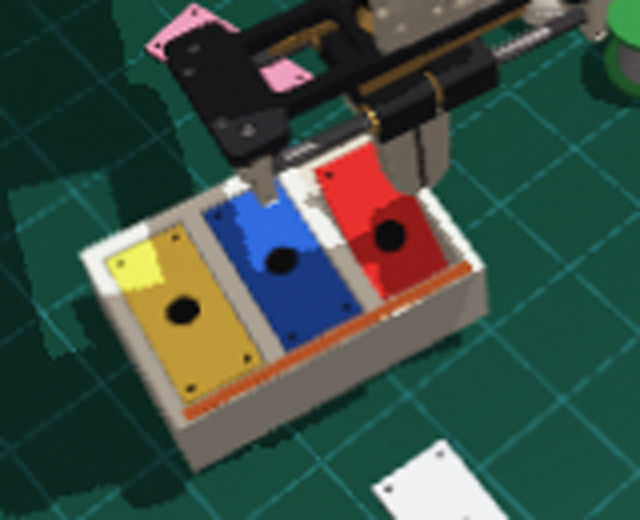

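Still level: the panel touched the slope at 27.7 mm but didn't slide. I'll press deeper in small steps while logging force, then drag it along the slope.

Run:
```python
from h import *
robot.move_linear(T([37,57,55]).tolist(),speed=200)
robot.move_linear(T([35,57,32]).tolist(),speed=60)
z=32
while z>22.5:
    z-=1; robot.move_linear(T([35,57,z]).tolist(),speed=20)
    f=robot.current_contact_force(); print(z,robot.current_tcp_pos()[2].round(1),f.round(1))
    if f[2]>8: break
robot.sleep(.3); print(robot.current_contact_force().round(1))
s=np.radians(40)
for k in (2,4,6,8,10):
    robot.move_linear(T([35+k*np.cos(s),57,z-k*np.sin(s)]).tolist(),speed=20); print(k,robot.current_contact_force().round(1))
k=10;robot.move_linear(T([35+k*np.cos(s),57,60]).tolist(),speed=60); robot.move_linear(T([60,57,150]).tolist(),speed=150)
d=cam('scene','s4'); cv2.imwrite('pics/s4c.png',cv2.resize(d['img'][190:320,170:330],None,fx=4,fy=4,interpolation=cv2.INTER_CUBIC)); print(robot.current_t())
```

```text
31 31.1 [-0.  -0.2 -0.8]
30 30.1 [-0.1 -0.1  0.3]
29 29.4 [-0.2  0.2  3.2]
28 28.9 [0.3 0.2 5.7]
27 28.3 [0.1 1.3 7.5]
26 27.9 [1.9 1.  8.8]
[1.  1.2 9.5]
2 [1.1 0.4 7.8]
4 [ 1.  -0.1  7.8]
6 [1.1 0.6 7.1]
8 [-0.3 -0.5  9.4]
10 [-6.6  1.2 17.6]
17.1333
```

View pics/s4c.png

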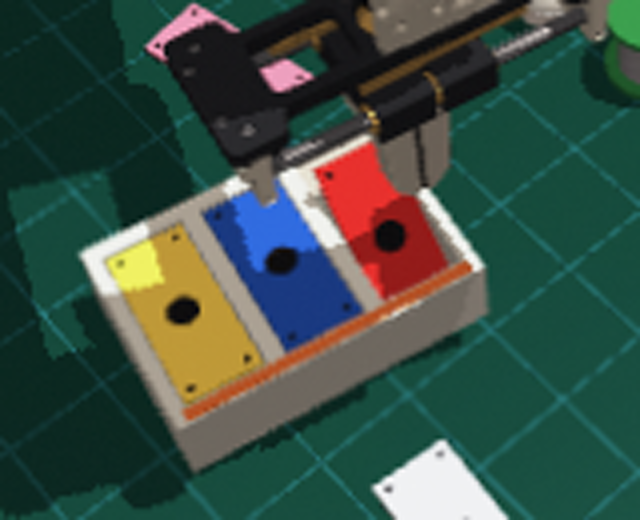

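Level again, although the force profile shows the panel reached the slope. I'll watch each phase: light press, drag, slow lift.

Run:
```python
from h import *
S=[]
def snap(): S.append(cv2.resize(cam('scene')['img'][190:290,205:305],None,fx=2.6,fy=2.6,interpolation=cv2.INTER_CUBIC))
robot.move_linear(T([35,57,53]).tolist(),speed=250)
robot.move_linear(T([35,57,28.5]).tolist(),speed=60); robot.sleep(.3)
print(robot.current_contact_force().round(1)); snap()
s=np.radians(40)
for k in (3,6):
    robot.move_linear(T([35+k*np.cos(s),57,28.5-k*np.sin(s)]).tolist(),speed=25); print(k,robot.current_tcp_pos().round(1),robot.current_contact_force().round(1)); snap()
x=35+6*np.cos(s); z=28.5-6*np.sin(s)
for dz in (4,8,14):
    robot.move_linear(T([x,57,z+dz]).tolist(),speed=12); print(dz,robot.current_contact_force().round(1)); snap()
cv2.imwrite('pics/m1.png',np.vstack([np.hstack(S[:3]),np.hstack(S[3:])])); print(robot.current_t())
```

```text
[ 3.7 -1.1  1.5]
3 [ 637.8 -194.6   27.2] [ 2.1 -0.6  5.3]
6 [ 640.  -195.    25.3] [ 2.4 -0.2  6. ]
4 [0.1 0.4 0. ]
8 [-0.3  0.8  0.4]
14 [ 0.5 -0.3  0.6]
20.9917
```

View pics/m1.png

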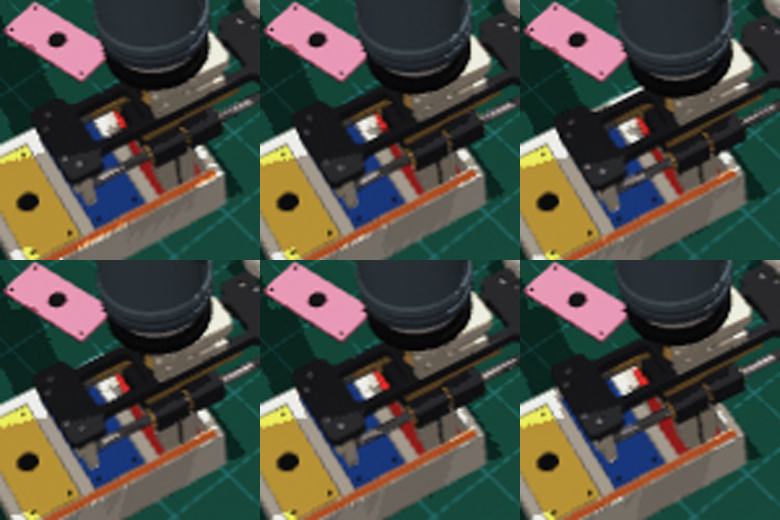

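The gripper hides the panel in these frames, so I'll lift clear and look, with the wrist camera too.

Run:
```python
from h import *
p=robot.current_tcp_pos(); robot.move_linear((p+[0,0,25]).tolist(),speed=60); robot.move_linear(T([75,57,150]).tolist(),speed=250)
d=cam('scene'); w=cam('wrist')
o=np.zeros((520,800,3),np.uint8); o[:400,:400]=cv2.resize(d['img'][190:290,205:305],None,fx=4,fy=4,interpolation=cv2.INTER_CUBIC); o[:250,400:]=cv2.resize(w['img'],(400,250))
t=cam('top'); o[250:250+255,400:700]=cv2.resize(t['img'][160:245,390:490],None,fx=3,fy=3)
cv2.imwrite('pics/m2.png',o); print(robot.current_t())
```

```text
22.2333
```

View pics/m2.png

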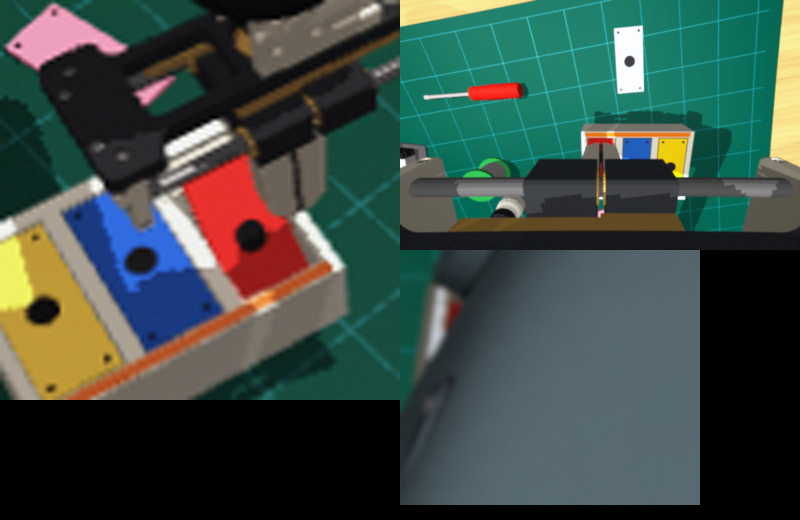

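The dot is at practically the same pixel and the far end is flush, so it's level again. Next I'll try drag-then-release along the slope, then a quick deep press. Tipping is detected numerically from the scene image, with wrist shots for diagnosis.

```bash
cat >> h.py <<'E'
def isred(p): p=p.astype(int); return p[2]>60 and p[2]>2.2*p[1] and p[2]>2.2*p[0]
def tipped():
    d=cam('scene'); o=[]
    for y in (45,50,57):
        u=proj(d,T([46,y,47]))[0].round().astype(int); o.append(isred(d['img'][u[1],u[0]]))
    return o
def away(): robot.move_linear(T([75,57,150]).tolist(),speed=300)
E
python3 - <<'E'
from h import *
print('base',tipped())
S=[]
def snap():
    w=cam('wrist')['img'][150:400,220:420]; S.append(w)
def F(): return np.mean([robot.current_contact_force() for _ in range(20)],0).round(2)
s=np.radians(40)
robot.move_linear(T([33,57,53]).tolist(),speed=300); snap()
robot.move_linear(T([33,57,28]).tolist(),speed=60); robot.sleep(.2); print(F(),robot.current_tcp_pos()); snap()
k=8; x,z=33+k*np.cos(s),28-k*np.sin(s)
robot.move_linear(T([x,57,z]).tolist(),speed=40); print(F(),robot.current_tcp_pos()); snap()
robot.move_linear(T([x+2,57,z+8]).tolist(),speed=60); snap()
robot.move_linear(T([x+2,57,60]).tolist(),speed=100); away(); print('drag',tipped(),robot.current_t())
if all(tipped()):
    robot.move_linear(T([30,57,53]).tolist(),speed=300)
    robot.move_linear(T([30,57,24]).tolist(),speed=150); snap()
    robot.move_linear(T([30,57,60]).tolist(),speed=300); snap(); away(); print('fast',tipped(),robot.current_t())
while len(S)<6: S.append(S[0]*0)
cv2.imwrite('pics/m3.png',np.vstack([np.hstack(S[:3]),np.hstack(S[3:6])]))
E
```

```text
base [np.True_, np.True_, np.True_]
[ 3.31 -0.87  5.05] [ 635.49593205 -194.42721583   29.20914809]
[2.42 0.02 5.88] [ 641.53042018 -195.59327324   24.01629843]
drag [np.True_, np.True_, np.True_] 25.3417
fast [np.True_, np.True_, np.True_] 27.1417
```

View pics/m3.png

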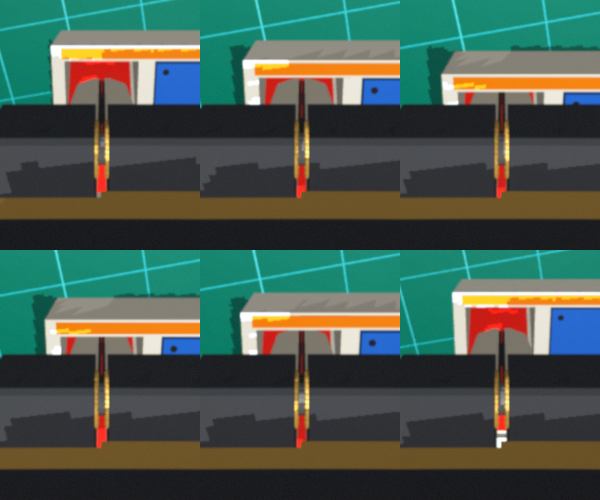

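My check was ambiguous, since the camera's line of sight could hit a tipped panel at that pixel too. I'll use the centre dot instead, comparing against the stored level picture.

```bash
cat >> h.py <<'E'
def dot(d=None):
    d=d or cam('scene'); u=proj(d,T([5,57,44]))[0].round().astype(int)
    c=d['img'][u[1]-14:u[1]+15,u[0]-14:u[0]+15]; m=(c.max(2)<50).astype(np.uint8)
    n,l,st,ce=cv2.connectedComponentsWithStats(m)
    i=[j for j in range(1,n) if 15<st[j,4]<120]
    return [(ce[j]+u-14).round(2).tolist()+[int(st[j,4])] for j in i]
E
python3 - <<'E'
from h import *
d=cam('scene','s5')
print('now',dot(d)); print('t',robot.current_t())
for f in('scene','s2','s3','s4'):
    e=dict(d); e['img']=cv2.imread(f'pics/{f}.png'); print(f,dot(e))
print('pred level',proj(d,T([0,57,47])),'pred tipped',proj(d,T([4+6*.766+5*.643,57,42-6*.643+5*.766])))
hs=[tuple(proj(d,T(p))[0].round().astype(int)) for p in ([-45,57,47],[-34,57,72],[-30,57,68])]; print(hs,[d['img'][v,u].tolist() for u,v in hs])
E
```

```text
now [[267.33, 248.59, 39]]
t 27.1917
scene [[263.29, 242.5, 34]]
s2 [[266.93, 248.53, 43]]
s3 [[267.0, 248.5, 44]]
s4 [[267.0, 248.5, 44]]
pred level [[263.67324201 242.48113579]] pred tipped [[266.52785779 247.64331738]]
[(np.int64(254), np.int64(228)), (np.int64(255), np.int64(225)), (np.int64(256), np.int64(227))] [[209, 224, 229], [143, 151, 155], [210, 225, 230]]
```

The panel has in fact been tipped since the first press: the dot sits at the predicted tipped position (267,248.5), not the level one (263.3,242.5), and I misread the pictures. Next is the grasp, with the tool square to the tilted panel.

Run:
```python
from h import *
t=np.radians(40); a=np.array([np.cos(t),0,-np.sin(t)]); n=np.array([np.sin(t),0,np.cos(t)]); C=np.array([4,57,42.])
g=C+a*(-33)+n*(2.5-8)
O=ori(TY,t)
robot.move_gripper(.75)
robot.move_ptp(T(g+n*60).tolist(),O)
robot.move_linear(T(g+n*25).tolist(),speed=200)
print(robot.move_linear(T(g).tolist(),speed=60,f_stop=8),robot.current_tcp_pos()-T(g))
robot.move_gripper(0); print('w',robot.current_gripper_width()*93,robot.current_finger_force())
robot.move_linear(T(g-a*15).tolist(),speed=60)
robot.move_linear(T(g-a*15+[0,0,130]).tolist(),speed=200)
print('w',robot.current_gripper_width()*93,robot.current_finger_force(),robot.current_contact_force(),robot.current_t())
robot.move_ptp(J([-105,0,110]).tolist(),ori(JY))
d=cam('scene'); w=cam('wrist'); tt=cam('top'); print('w',robot.current_gripper_width()*93,robot.current_t())
o=np.zeros((600,800,3),np.uint8); o[:250,:400]=cv2.resize(w['img'],(400,250)); o[:250,400:]=cv2.resize(tt['img'],(400,250)); u=proj(d,J([-60,0,80]))[0].astype(int)
c=cv2.resize(d['img'][max(u[1]-85,0):u[1]+85,u[0]-100:u[0]+100],None,fx=2,fy=2); o[255:255+c.shape[0],:c.shape[1]]=c
c=cv2.resize(d['img'][200:320,170:330],None,fx=2,fy=2); o[255:255+c.shape[0],450:450+c.shape[1]]=c
cv2.imwrite('pics/m4.png',o)
```

```text
False [ 0.4323262  -0.19166502  0.47787507]
w 43.720095652287355 29.97159630060196
w 43.43226318377559 29.97546225786209 [ 0.01870014 -0.22551749  0.4982574 ] 31.775
w 43.313635117882164 33.5833
```

View pics/m4.png

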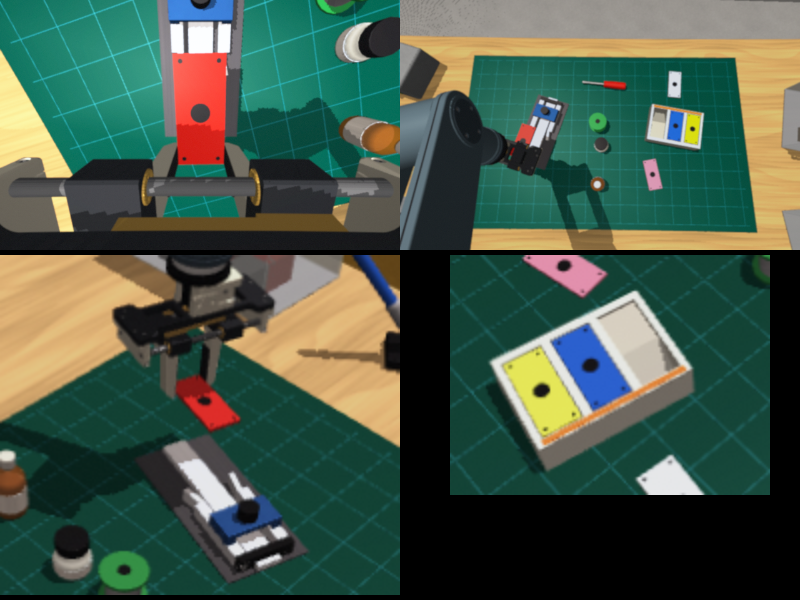

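The panel is held level by its rear end and lined up with the jig (wrist picture, panel (200,110) in line with the guides). Blue and yellow haven't moved. Now I'll lower it, slide it in, and release.

Run:
```python
from h import *
robot.move_linear(J([-105,0,8]).tolist(),speed=150)
r=robot.move_linear(J([-105,0,-7]).tolist(),speed=25,f_stop=3)
z=robot.current_tcp_pos()[2]-12; print(r,z,robot.current_contact_force().round(1))
z=max(z,-6.5)+.3
robot.move_linear(J([-105,0,z]).tolist(),speed=25)
r=robot.move_linear(J([-45,0,z]).tolist(),speed=60,f_stop=10); print(r,robot.current_tcp_pos()-J([-45,0,z]),robot.current_contact_force().round(1),robot.current_gripper_width()*93)
robot.move_gripper(.75)
print(robot.current_contact_force().round(1),robot.current_t())
robot.move_linear(J([-45,0,40]).tolist(),speed=150)
robot.move_linear(J([-85,0,40]).tolist(),speed=200)
d=cam('wrist'); h=cv2.cvtColor(d['img'],cv2.COLOR_BGR2HSV)
m=cv2.inRange(h,(0,150,80),(8,255,255))|cv2.inRange(h,(172,150,80),(180,255,255))
c=max(cv2.findContours(m,cv2.RETR_EXTERNAL,cv2.CHAIN_APPROX_NONE)[0],key=cv2.contourArea)
P=ray(d,c[:,0],17)-J([0,0,5]); P=P[:,:2]@np.array([[np.cos(JY),-np.sin(JY)],[np.sin(JY),np.cos(JY)]])
print('red jig x,y range',P.min(0).round(1),P.max(0).round(1),robot.current_t())
```

```text
True -5.448162131330161 [-0.6 -0.6  3.7]
False [-0.38491142  0.11289336 -0.02929074] [-0.6  0.6 -0.1] 43.50764828172372
[-0.6 -0.   0.3] 37.0083
red jig x,y range [-53.2 -21.3] [40.1 24.1] 37.8583
```

Run:
```python
from h import *
robot.move_gripper(0)
robot.move_linear(J([-72,0,15]).tolist(),speed=150)
robot.move_linear(J([-72,0,1.5]).tolist(),speed=60)
print(robot.current_contact_force().round(1))
r=robot.move_linear(J([-14,0,1.5]).tolist(),speed=50,f_stop=10); print(r,robot.current_tcp_pos()-J([-14,0,1.5]))
if not r:
    r=robot.move_linear(J([-3,0,1.5]).tolist(),speed=20,f_stop=6)
M=np.array([[np.cos(JY),-np.sin(JY)],[np.sin(JY),np.cos(JY)]])
print(r,(robot.current_tcp_pos()-J([0,0,0]))[:2]@M,robot.current_contact_force().round(1),robot.current_t())
robot.move_linear(J([-30,0,1.5]).tolist(),speed=100)
robot.move_linear(J([-90,0,50]).tolist(),speed=200)
for n in('wrist','scene'):
    d=cam(n,'end_'+n); h=cv2.cvtColor(d['img'],cv2.COLOR_BGR2HSV)
    m=cv2.inRange(h,(0,150,60),(8,255,255))|cv2.inRange(h,(172,150,60),(180,255,255))
    u=proj(d,J([20,0,5]))[0]; w=np.zeros_like(m); cv2.circle(w,tuple(int(v) for v in u),90 if n=='wrist' else 25,255,-1); ys,xs=np.nonzero(m&w)
    P=ray(d,np.c_[xs,ys],17)-J([0,0,5]); P=P[:,:2]@M
    print(n,len(xs),'red jig range',P.min(0).round(1),P.max(0).round(1),robot.current_t())
```

```text
[ 0.7 -0.2  0.4]
False [-0.29857855  0.11375175 -0.00397505]
True [-8.93159622 -0.26513696] [ 0.7 -0.4 -0.4] 41.4417
wrist 4091 red jig range [  1.4 -21.5] [40.3 22.8] 42.3833
scene 193 red jig range [  0.6 -21.4] [96.8 20.9] 42.4333
```

```bash
python3 -c "
from h import *
print(robot.hand_in(),robot.current_t())"
```

```text
the job is handed in; nothing more can be done
the job is handed in; nothing more can be done
```

I pushed the red panel under the blue bridge until the push force jumped at the stop, then backed off and handed the job in at about 42 s. The cameras put its rear edge within about 1.5 mm of the mouth, and the judge gave no verdict.

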